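# Lay the specimen plate on the goniometer bed and set the detector arm

### The job

The half-disc specimen plate stands on its straight edge in front of the goniometer's black bed. Without lifting it, gently slide it up against the bed's front edge and tip it over so that it lies flat and square on the bed, hub upward; then set the stiff detector arm to 45 degrees, let go of it, and check that it holds by pressing lightly on top of it once more (a few newtons). Go gently on plate and arm, leave the other things where they are, and let go at the end.

Things in the scene. Friction and masses are not known exactly. Their poses are not given: they have to be found in the camera images.
- plate: Loose aluminium half disc, radius 75 mm (150 mm along the straight edge), 24 mm thick, 0.4 to 0.75 kg, standing on that edge at first. Origin: middle of that narrow straight face, its underside. y runs along the edge, z up to the top of the arc, x through the thickness; the hub is on the -x face, towards the robot; the bed is on the +x side. Tipped, its x points down, z away from the robot.
- hub (a point): Centre of the outer end of the plate's round hub: 36 mm in diameter, 10 mm out of the -x face, 34 mm above the straight edge. Pushed on that face below 12 mm height, the plate slides; with its foot against the bed's edge, pushed above 35 mm, it tips, and falls over by itself past about 30 degrees of lean. Both take well under 10 N.
- goniometer: Fixed base. Origin: on the table, middle of the bed's front edge; x points away from the robot over the bed, y left along that edge, z up. The black bed is a slab, x 0 to 100, y -90 to 90 mm, top 10 mm above the table; its front face is the stop for the plate's foot. Right of it is the arm's pivot, with a post behind (x 99 to 111 mm) and a protractor, a tick every 10 degrees, up to 143 mm high.
- bed (a point): Middle of the bed's top face, 50 mm behind its front edge, 10 mm above the table. Axes as the goniometer's.
- detector_arm (a joint): Elevation of the arm about the pivot, rad: 0 = level, pointing to the goniometer's -y (right, away from the bed), growing as it rises; 1.5 = almost straight up. Starts between 1.1 and 1.4. A stiff friction hinge that stays where left: it gives way to about 7 to 11 N square to the arm at the push spot.
- pivot (a point): The arm's hinge axis, 75 mm above the table, at x = 55 mm, y = -150 mm in the goniometer's frame. The axis runs along the goniometer's x.
- push_spot (a point): Point on the middle line of the arm's bare upper face (which looks to the bed when the arm is raised), 140 mm from the hinge axis. The arm is a brass bar 26 mm wide (along the goniometer's x), 12 mm thick, reaching 200 mm from the axis; the detector hangs under its outer end. Site z is the face's outward normal, y points along the arm to the pivot.
- collimator: Bystander: stepped brass cylinder 68 mm in diameter, 100 mm tall, standing to the left of the bed. Origin: centre of its underside.
- clamp_block: Bystander: brass block 60 x 30 x 35 mm with a black thumb screw up to 67 mm, in front of the arm's pivot. Origin: centre of its underside.
- spare_plate: Bystander: a second such half disc, lying flat on the table far to the left. Origin: on its underside, in the middle of its straight edge.
- jar: Bystander: closed glass jar 64 mm in diameter, 85 mm tall, behind the goniometer. Origin: centre of its underside.
- screwdriver: Bystander: screwdriver lying on the table at the right, near the robot. Origin: under its middle.
- lock_ring: Bystander: steel ring 80 mm in diameter, 14 mm high, lying at the left, near the robot. Origin: centre of its underside.
- parts_tray: Bystander: open grey tray 130 x 190 x 35 mm, at the right. Origin: centre of its underside.
Not all that is in view belongs to the job. Leave any pink, red or yellow look-alike of the plate alone.

How it is judged:
By the outcome, as a careful person would: the job done as asked, in the order asked, and still so for the second after the job is handed in, with the robot touching nothing.
It also fails if it takes over 72 s, if anything falls off the work surface, if the arm or the gripper's body presses on something with over 40 N, if the wrist force passes 120 N, or if a joint passes its speed limit or range.

### The arm

A 6-joint arm with a two-finger parallel gripper is mounted at the origin on the work surface. World frame = base frame: x ahead of the robot, y to its left, z up, the work surface at z = 0. Lengths are in m, angles in rad, forces in N, time in s.
With the tool pointing down it reaches from about 0.25 to 0.725 m from the base axis. Payload 4 kg.
Tool frame: the origin (TCP) lies on the centre line of the jaws, within the pads' length; the fingertips stand 11 mm ahead of it and the grasp point (between the pads) lies 8 mm behind it; z points along the fingers, y is the direction in which the jaws open and shut (so a half turn about z gives the same grasp; the last joint's range is limited). The gripper opens to 85 mm and grips with 20 to 120 N. Pads are 22 mm wide; open, the fingers measure 114 mm over their backs; the gripper's body (76 mm by 85 mm) begins 54 mm behind the grasp point. The pads swing forward as they close: fully open they stand 13 mm farther back than shut.
Start: joints at [-1.225, 0.241, 0.005, 1.335, 0, 1.571], TCP at [0.169, -0.47, 0.242] pointing down, gripper open.
Joint ranges: [-2.72, 2.72], [-1.05, 1.87], [-1.09, 1.28], [-1.99, 2.15], [-1.42, 1.44], [-3.14, 3.14]. Speed limits (rad/s): [2.79, 2.79, 3.14, 3.14, 3.14, 3.14].

### API

Orientations are given as a unit quaternion [x, y, z, w].
In Python, from cell import robot gives the robot as it stands. The module is installed in compiled form; this text tells all that it offers.
- The arm moves only by the tool carry_out, never from a script. Its argument "targets" is one flat list of numbers, 4 for each row, row after row: the shift along the world's x, y, z in mm, then the turn about the world's z in degrees. A call has exactly 5 rows; each row is the pose to reach, as a shift and turn from the pose commanded when the call began; what a row does not reach only later rows make up. A row lasts 1/10 s, in which the tool goes at most 50 mm and 8.59 degrees, less where a joint would pass 70% of its speed; a pose out of reach is approached as far as the arm can. A call with a gripper value outside its range is refused whole. "fingers" is the opening, from 0 (shut) to 1 (fully open), set as the call begins (left out, the last holds). The fingers move at their own pace and stop on an object; the grip force is fixed at half the most. Time passes only in rows, so rows that repeat a pose let the fingers close, or fill a call up. It gives the time, the measured TCP pose, the force and the opening at its end, in the units of the state.
- robot.state(): the state, without advancing time (a new reading comes with each control period).
- robot.capture(name): name is "side" or "top" or "wrist"; returns a dict with "frame" (400x640x3 uint8, red, green, blue), "depth" (400x640 float32, m along the optical axis (not along the pixel's ray), 0 where there is no reading), "vfov" (degrees; the focal length in pixels is half the picture's height over the tangent of half this angle, whatever the lens; pixels are square), "cx", "cy" (the principal point, pixels), "R" (3x3) and "t" (3): a world point X has camera coordinates R X + t; the wrist camera has in their place "tool_from_camera" (4x4, takes a point from camera to tool coordinates, whose origin is the TCP and whose axes are the flange's). Camera axes: x right, y down, z forward; pixel columns grow to the right and rows downward; lengths in m; the calibration is good to about 2 mm. The wrist camera is an equidistant fisheye: a pixel r from the principal point sees the ray r / f radians off the axis. A picture is of the moment at which its call begins: read the wrist's pose just before it.
- robot.hand_in(): hands the job in, once; it reports no verdict.
The state is a dict: "time": time; "joint_pos": joint angles; "dq": joint speeds; "joint_torque": joint torques, N m; "ee_pos": TCP position; "tool_rot": TCP orientation; "force": force on the tool from outside, world axes, zero at the start; "torque": the same for the moment, N m; "finger_gap": finger opening in m.
Only numpy, scipy, OpenCV 4.12 (cv2) and the standard library are available. Lean on these libraries where they do the work, as an engineer would, in place of code of your own. Each camera call takes 0.05 s, during which the arm holds its last target.

## Working session

There is one attempt and no reset: what is moved stays moved. The work goes in short steps, Python scripts to look and compute and a tool call to move; the robot and the scene stay as the last step left them, time stands still between calls to the robot, and variables do not carry over. Pictures are saved under pics/ and viewed, and the job is handed in when it is done.

Besides the shell and the picture viewer there is one more tool, called after ">>>" in YAML: its name, and indented under it one key for each argument. carry_out: Moves the arm, as the interface text tells. Its arguments: {"type":"object","properties":{"targets":{"type":"array"},"fingers":{"type":"number"}},"required":["targets"]}

```bash
ls; mkdir -p pics
cat > h.py <<'E'
import numpy as np, cv2, pickle
from cell import robot
def cap(n):
    st=robot.state(); c=robot.capture(n); c['st']=st; pickle.dump(c,open(f'{n}.pkl','wb')); return c
def world(c):
    H,W=c['depth'].shape; f=H/2/np.tan(np.radians(c['vfov'])/2)
    u,v=np.meshgrid(np.arange(W),np.arange(H)); d=c['depth']
    P=np.stack([(u-c['cx'])/f*d,(v-c['cy'])/f*d,d],-1)
    X=(P-c['t'])@np.array(c['R']); X[d==0]=np.nan
    return X
def save(c,name): cv2.imwrite(f'pics/{name}.png',c['frame'][:,:,::-1])
def load(n): return pickle.load(open(f'{n}.pkl','rb'))
E
python3 - <<'E'
from h import *
for n in ('side','top','wrist'):
    c=cap(n); save(c,n+'0')
    if n!='wrist': print(n,c['vfov'],c['cx'],c['cy'],-np.array(c['R']).T@c['t'],np.array(c['R'])[2])
    else: print(c['tool_from_camera'])
print(robot.state())
E
```

```text
pics
side 49.393379086237644 317.150203969423 203.60247255705366 [0.18925581 0.93002373 0.80285484] [ 0.28461083 -0.75382615 -0.59223543]
top 43.12422677689282 318.3724046603804 202.69903758226693 [ 0.24791397 -0.01957961  1.55247333] [ 0.19843219  0.0156812  -0.97998917]
[[-5.76047909e-04 -9.64274554e-01 -2.64904233e-01  6.74166588e-02]
 [ 9.99999544e-01 -3.53823982e-04 -8.86600346e-04 -2.86400687e-04]
 [ 7.61196683e-04 -2.64904623e-01  9.64274318e-01 -1.31561838e-01]
 [ 0.00000000e+00  0.00000000e+00  0.00000000e+00  1.00000000e+00]]
{'time': 0.15, 'joint_pos': array([-1.22498719e+00,  2.41272744e-01,  4.03965000e-03,  1.33518378e+00,
       -9.29100050e-06,  1.57083148e+00]), 'dq': array([-2.45545406e-04, -3.05977695e-03,  3.14675383e-03,  1.75115275e-03,
        4.85089135e-05, -8.70624633e-04]), 'joint_torque': array([-1.19887583e-03, -3.72635365e+01,  2.52638376e+01,  1.23677845e-02,
       -4.27612019e-05, -1.74341437e-05]), 'ee_pos': array([ 0.16932316, -0.46997617,  0.24160332]), 'tool_rot': array([ 9.85091908e-01,  1.72026966e-01, -1.43993301e-04, -7.97390451e-04]), 'force': array([-1.39935279, -0.91109085, -0.03376614]), 'torque': array([-0.06985897,  0.00130276, -0.02800797]), 'finger_gap': 0.08564415319919316}
```

View pics/side0.png

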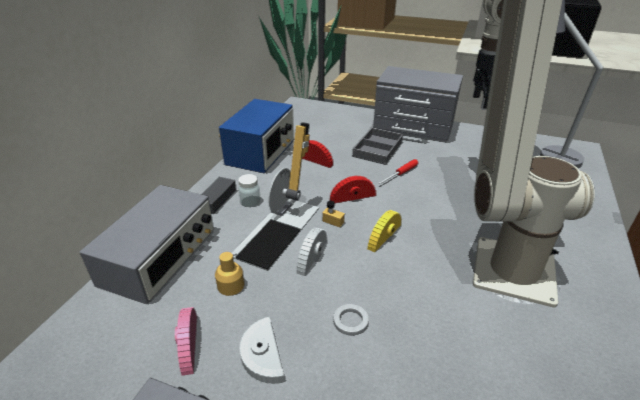

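View pics/top0.png

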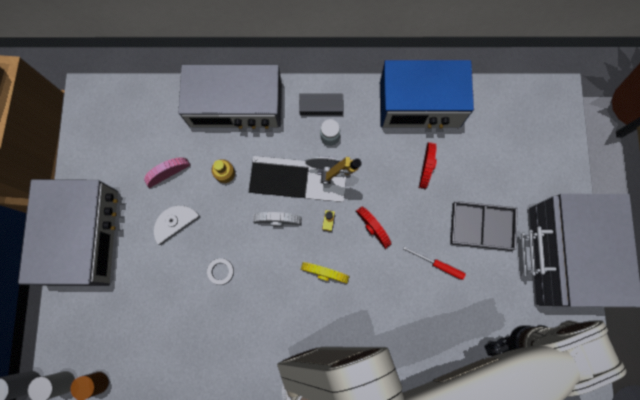

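View pics/wrist0.png

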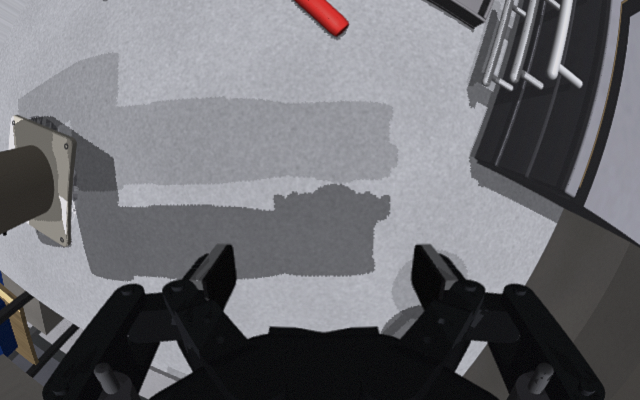

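The wanted thing is the silver standing half disc at top (277,218), side (312,250). Look-alikes: yellow standing at top (325,272), reds at (374,227) and (429,165), pink at (167,171), spare silver lying at (175,222). Next, a close crop and measurements.

Run:
```python
from h import *
t=load('top');s=load('side')
a=cv2.resize(t['frame'][140:250,235:375],None,fx=4,fy=4,interpolation=cv2.INTER_CUBIC)
b=cv2.resize(s['frame'][110:290,210:420],None,fx=3,fy=3,interpolation=cv2.INTER_CUBIC)
cv2.imwrite('pics/ct.png',a[:,:,::-1]);cv2.imwrite('pics/cs.png',b[:,:,::-1])
X=world(t); g=t['frame'].astype(int)
# bed black
m=(g.max(2)<45)&(abs(X[...,2]-0.010)<0.006); m[:, :240]=0; m[:,320:]=0; m[:150]=0;m[205:]=0
m=cv2.morphologyEx(m.astype(np.uint8),cv2.MORPH_OPEN,np.ones((3,3)))>0
p=X[m]; print('bed',m.sum(),np.median(p[:,2])); r=cv2.minAreaRect((p[:,:2]*1000).astype(np.float32)); print(r, cv2.boxPoints(r))
# plate in both
for n,c,(y0,y1,x0,x1) in (('top',t,(205,235,245,310)),('side',s,(222,278,290,335))):
    X=world(c); Y=X[y0:y1,x0:x1].reshape(-1,3); Y=Y[(Y[:,2]>0.012)]
    print(n,len(Y),np.nanmin(Y,0),np.nanmax(Y,0))
    r=cv2.minAreaRect((Y[:,:2]*1000).astype(np.float32)); print(r)
    hi=Y[Y[:,2]>0.05]; print(hi.mean(0), np.percentile(hi,[2,98],axis=0))
```

```text
bed 1305 0.00979951118656016
((633.310302734375, 132.43344116210938), (171.7731475830078, 94.91417694091797), 84.2192611694336) [[577.4439    51.763596]
 [671.8754    42.20366 ]
 [689.1767   213.10329 ]
 [594.7452   222.66322 ]]
top 527 [0.48475537 0.05819525 0.01202434] [0.5225974  0.20649632 0.08060477]
((502.6202697753906, 132.47186279296875), (148.50466918945312, 35.92349624633789), 87.86644744873047)
[0.50584866 0.13113042 0.06650098] [[0.49098255 0.07963811 0.05081037]
 [0.51911491 0.18578444 0.07926069]]
side 754 [ 0.4802488  -0.00813671  0.01205507] [0.60052149 0.20946595 0.07822335]
((539.0584716796875, 104.07186126708984), (114.01691436767578, 215.7589111328125), 4.724714756011963)
[0.50090418 0.14715256 0.06492141] [[0.48595938 0.08904747 0.05054975]
 [0.51631848 0.18895056 0.07631263]]
```

View pics/ct.png

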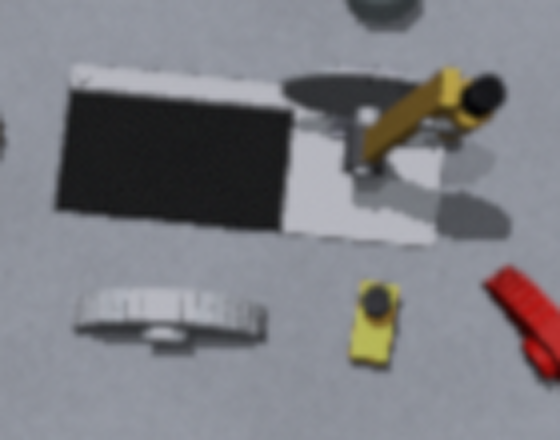

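View pics/cs.png

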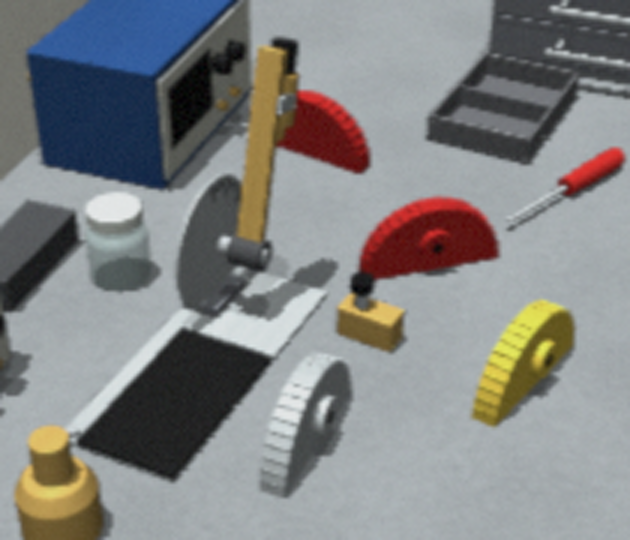

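Crop at side (312,250) confirms the silver plate: upright, hub towards the robot, bed right behind it, arm steep at the pivot. Measuring precisely now.

```bash
cat >> h.py <<'E'
def plane_fit(P,it=300,tol=.002):
    rng=np.random.default_rng(0);best=None
    for _ in range(it):
        a=P[rng.choice(len(P),3,False)];n=np.cross(a[1]-a[0],a[2]-a[0]);l=np.linalg.norm(n)
        if l<1e-9: continue
        n/=l;k=abs((P-a[0])@n)<tol
        if best is None or k.sum()>best.sum(): best=k
    Q=P[best];c=Q.mean(0);n=np.linalg.svd(Q-c)[2][2];return c,n,best
E
python3 - <<'E'
from h import *
t=load('top');s=load('side')
X=world(s);f=s['frame'].astype(int)
# plate -x face by side
Y=X[222:278,290:335].reshape(-1,3);Y=Y[(Y[:,2]>.012)&(Y[:,0]<.54)&(Y[:,1]>.04)]
c,n,b=plane_fit(Y); print('side plate',len(Y),b.sum(),c,n); 
print(np.percentile(Y,[1,99],axis=0))
# second plane
Z=Y[~b]; h=Z[(Z-c)@n*np.sign(n[0])<-0.004]; print('hub pts',len(h),h.mean(0))
T=world(t)
def reg(n,y0,y1,x0,x1,zmin=.012):
    Y=T[y0:y1,x0:x1].reshape(-1,3);Y=Y[Y[:,2]>zmin];r=cv2.minAreaRect((Y[:,:2]*1000).astype(np.float32));print(n,np.round(Y.min(0),3),np.round(Y.max(0),3),np.round(Y.mean(0),3),r)
reg('clamp',208,233,318,338); reg('coll',155,185,208,238); reg('goniarm',150,190,318,364,.04)
# plate: top view edge line of rear (far) boundary & ends
Y=T[205,:]
# arm face from side
m=(f[...,0]>f[...,2]*1.6)&(f[...,0]>90)&(f[...,1]>.55*f[...,0]);m[:110]=0;m[200:]=0;m[:,:280]=0;m[:,315:]=0
P=X[m];P=P[P[:,2]>.08];print('brass',len(P),np.percentile(P,[1,99],axis=0))
c,n,b=plane_fit(P);Q=P[b];print(c,n,b.sum());print(np.linalg.svd(Q-Q.mean(0))[2][0])
E
```

```text
side plate 742 288 [0.49240258 0.14266601 0.04400171] [ 0.99897785 -0.04292549 -0.01416535]
[[0.48102703 0.07201542 0.01348596]
 [0.51740986 0.20784537 0.07633808]]
hub pts 72 [0.48337077 0.13926044 0.03925352]
clamp [ 0.472 -0.043  0.013] [ 0.533 -0.007  0.074] [ 0.5   -0.025  0.042] ((502.9913330078125, -25.432132720947266), (29.983243942260742, 60.269805908203125), 80.56131744384766)
coll [0.623 0.27  0.012] [0.691 0.337 0.11 ] [0.649 0.297 0.062] ((655.5759887695312, 301.7083435058594), (63.293582916259766, 67.53118896484375), 39.33547592163086)
goniarm [ 0.601 -0.111  0.041] [0.684 0.007 0.272] [ 0.632 -0.047  0.168] ((642.3612670898438, -52.263179779052734), (120.42135620117188, 77.6838607788086), 86.58134460449219)
brass 593 [[ 0.60064054 -0.08253111  0.09236237]
 [ 0.63766434 -0.01522501  0.26756229]]
[ 0.61966911 -0.04330338  0.1817989 ] [-0.23588817 -0.92953159 -0.28342159] 343
[-0.02555326 -0.28561802  0.95800281]
```

>>> carry_out:
  targets: [20, 46, 0, -4, 40, 92, 0, -8, 60, 138, 0, -12, 80, 184, 0, -16, 100, 230, 0, -20]
  fingers: 0.52

```text
time: 0.65
ee_pos: [0.2693, -0.2393, 0.2421]
tool_rot: [1.0, -0.004, 0.0, -0.0]
force: [0.9, -0.3, 0.5]
finger_gap: 0.0441
```

Run:
```python
from h import *
s=robot.state();print(s['joint_pos'],s['ee_pos'],s['tool_rot'],s['finger_gap'],s['force'],s['time'])
```

```text
[-7.26712599e-01 -3.83380448e-02 -3.10736896e-01  1.29835105e+00
  2.61209639e-04  2.42213198e+00] [ 0.26927434 -0.23928661  0.24213928] [ 9.99993417e-01 -3.62594997e-03  1.03824609e-04 -8.25641440e-05] 0.04409158722248824 [ 0.94287184 -0.3215865   0.52989377] 0.65
```

>>> carry_out:
  targets: [8, 18, 0, 8.5, 16, 37, 0, 17, 24, 55, 0, 25.5, 32, 74, 0, 34, 40, 92, 0, 42.5]

```text
time: 1.15
ee_pos: [0.3092, -0.1481, 0.2421]
tool_rot: [0.931, 0.364, -0.0, -0.0]
force: [-0.2, 0.6, -0.2]
finger_gap: 0.044
```

>>> carry_out:
  targets: [8, 18, 0, 8.5, 16, 37, 0, 17, 24, 55, 0, 25.5, 32, 74, 0, 34, 40, 92, 0, 42.5]

```text
time: 1.65
ee_pos: [0.3491, -0.0563, 0.2421]
tool_rot: [0.736, 0.677, -0.0, -0.0]
force: [0.2, -0.3, 0.5]
finger_gap: 0.0444
```

>>> carry_out:
  targets: [8, 18, -8, 8.5, 16, 37, -16, 17, 24, 55, -24, 25.5, 32, 74, -32, 34, 40, 92, -40, 42.5]

```text
time: 2.15
ee_pos: [0.3891, 0.0357, 0.2018]
tool_rot: [0.441, 0.898, -0.0, -0.0]
force: [-0.1, -0.8, -0.0]
finger_gap: 0.0447
```

>>> carry_out:
  targets: [8, 18, -8, 8.5, 16, 37, -16, 17, 24, 55, -24, 25.5, 32, 74, -32, 34, 40, 92, -40, 42.5]

```text
time: 2.65
ee_pos: [0.4292, 0.1276, 0.1617]
tool_rot: [0.086, 0.996, -0.0, -0.0]
force: [-0.2, 0.1, 0.1]
finger_gap: 0.0444
```

Run:
```python
from h import *
s=robot.state();print(s['joint_pos'],s['ee_pos'],s['tool_rot'],s['finger_gap'],s['force'],s['time'])
c=cap('wrist');save(c,'wrist1');print(c['vfov'],c['cx'],c['cy'])
```

```text
[ 2.89121158e-01  1.93666364e-01 -2.73628996e-01  1.10411348e+00
 -4.84655666e-05  4.60616326e-01] [0.42916047 0.12764154 0.16170502] [ 8.56425327e-02  9.96325882e-01 -1.34686006e-04 -2.76116181e-04] 0.04438497125411383 [-0.16246491  0.07234982  0.0636806 ] 2.65
65.70646984690485 323.30406591774425 198.01645780932765
```

View pics/wrist1.png

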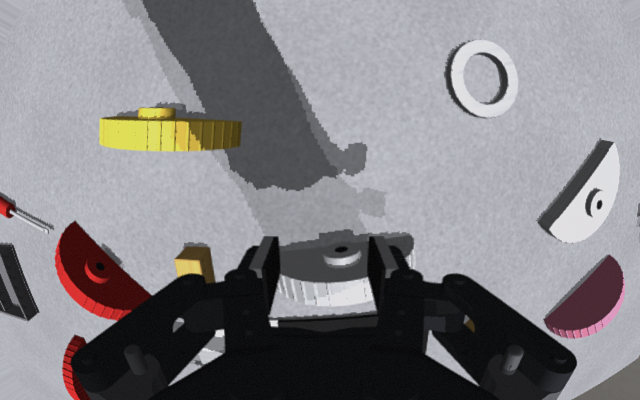

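The wrist view shows the plate between the fingers ahead, hub at (342,257), and yellow look-alike at (170,130) off to the side. Measuring hub, face and fingertip location with it.

```bash
cat >> h.py <<'E'
from scipy.spatial.transform import Rotation as Ro
def wtool(c):
    H,W=c['depth'].shape;f=H/2/np.tan(np.radians(c['vfov'])/2)
    u,v=np.meshgrid(np.arange(W),np.arange(H));dx=u-c['cx'];dy=v-c['cy'];r=np.hypot(dx,dy)+1e-9;th=r/f;d=c['depth']
    P=np.stack([np.tan(th)*dx/r*d,np.tan(th)*dy/r*d,d],-1);M=np.array(c['tool_from_camera'])
    T=P@M[:3,:3].T+M[:3,3];T[d==0]=np.nan;return T
def wworld(c):
    s=c['st'];return wtool(c)@Ro.from_quat(s['tool_rot']).as_matrix().T+s['ee_pos']
E
python3 - <<'E'
from h import *
c=load('wrist');T=wtool(c);X=wworld(c)
# fingertips
for n,sl in (('L',(slice(235,330),slice(225,280))),('R',(slice(235,330),slice(368,410)))):
    P=T[sl].reshape(-1,3);g=c['frame'][sl].reshape(-1,3).max(1)<60;P=P[g&(P[:,2]<.04)&(P[:,2]>-.05)];print(n,len(P),np.nanmin(P,0),np.nanmax(P,0), np.percentile(P,[2,98],axis=0))
print('table z',np.nanmedian(X[50:100,300:400,2]))
Y=X[225:275,278:368].reshape(-1,3);Y=Y[(Y[:,2]>.012)&(Y[:,0]>.46)&(Y[:,0]<.53)]
cc,n,b=plane_fit(Y,tol=.0015);print('face',cc,n,b.sum(),len(Y));Q=Y[b];print(np.percentile(Q,[1,99],axis=0))
# hub: pixels ahead of plane
n=n*np.sign(n[0]);d=(X-cc)@n
m=(d<-.006)&(d>-.014)&(X[...,2]>.012)&(X[...,2]<.06);m[:225]=0;m[275:]=0;m[:,:278]=0;m[:,368:]=0
h=X[m];print('hub',m.sum(),h.mean(0),h.min(0),h.max(0), d[m].mean())
# plate extents
m=(X[...,2]>.012)&(X[...,2]<.09)&(X[...,0]>.46)&(X[...,0]<.53)&(X[...,1]>.04)&(X[...,1]<.23); m[:225]=0
h=X[m];print('plate',h.min(0),h.max(0),np.percentile(h,[.5,99.5],axis=0))
t=load('top')
g=t['frame'].astype(np.float32).max(2)
Xt=world(t)
# front edge of bed subpixel: per column find gradient crossing dark->bright below
R=np.array(t['R']);tt=np.array(t['t']);f=200/np.tan(np.radians(t['vfov'])/2);o=-R.T@tt
def onz(u,v,z):
    r=R.T@np.array([(u-t['cx'])/f,(v-t['cy'])/f,1]);k=(z-o[2])/r[2];return (o+k*r)
pts=[]
for u in range(255,303,3):
    col=g[180:205,u]; dd=np.diff(col); i=np.argmax(dd); lo=col[:i-1].min();hi=col[i+2:i+6].mean();mid=(lo+hi)/2
    j=np.where((col[:-1]<mid)&(col[1:]>=mid))[0][0];v=180+j+(mid-col[j])/(col[j+1]-col[j]);pts.append(onz(u,v,.010)[:2])
pts=np.array(pts);p=np.polyfit(pts[:,1],pts[:,0],1);print('front edge slope deg',np.degrees(np.arctan(p[0])),'x at y=.137',np.polyval(p,.137), np.std(pts[:,0]-np.polyval(p,pts[:,1])))
for v in (170,175,180,185,190):
    row=g[v,240:325];dk=np.where(row<50)[0];print(v,240+dk.min(),240+dk.max(),onz(240+dk.min()-.5,v,.01)[:2],onz(240+dk.max()+.5,v,.01)[:2])
E
```

```text
L 2088 [-0.01078641 -0.03523403 -0.04997912] [ 0.01416539 -0.02038024  0.00899813] [[-0.00870652 -0.03433857 -0.04808858]
 [ 0.01343925 -0.02150244  0.00383303]]
R 1793 [-0.01111495  0.02065277 -0.0490734 ] [0.01419169 0.03670403 0.0098278 ] [[-0.00835392  0.0222745  -0.04712345]
 [ 0.01350278  0.03509577  0.00384507]]
table z -1.3526666208213411e-05
face [0.49344847 0.11374282 0.04052582] [-0.99916389  0.04067688 -0.00411362] 1464 2250
[[0.49144023 0.07529447 0.01252617]
 [0.49580841 0.15823044 0.06585458]]
hub 622 [0.4847616  0.13515967 0.03826374] [0.48243256 0.11814425 0.0171033 ] [0.48882197 0.15202857 0.05263542] -0.009560082010822382
plate [0.48243256 0.06569768 0.01200266] [0.52083903 0.20826073 0.07682649] [[0.48340255 0.07276179 0.01265893]
 [0.51806448 0.20546946 0.07604452]]
front edge slope deg 5.605931382895468 x at y=.137 0.5838094399271369 0.0004881994231327576
170 252 307 [0.66457063 0.21707204] [0.66523913 0.04018531]
175 252 306 [0.6482848  0.21651862] [0.64896644 0.04313806]
180 251 305 [0.63205201 0.21911861] [0.63275854 0.04607906]
185 250 305 [0.61588384 0.22170826] [0.61662833 0.04587353]
190 250 304 [0.59979367 0.22114881] [0.60054932 0.04879735]
```

Plan: straddle the hub with the 44 mm opening, tips about 8 mm high, then push +66 mm x, +3 mm y, −3.3° against the bed front (edge at (0.584, 0.137), yaw −5.65°).

>>> carry_out:
  targets: [10, 4, -10, 2.5, 20, 7, -40, 5, 31, 9, -80, 7.5, 31, 9, -110, 7.5, 31, 9, -125, 7.5]

```text
time: 3.2
ee_pos: [0.458, 0.135, 0.0344]
tool_rot: [0.024, 1.0, -0.001, -0.002]
force: [-0.3, -0.3, -0.1]
finger_gap: 0.0443
```

>>> carry_out:
  targets: [0, 0, -6, 0, 0, 0, -11, 0, 0, 0, -16, 0, 0, 0, -20, 0, 0, 0, -20, 0]

```text
time: 3.7
ee_pos: [0.4603, 0.1359, 0.0175]
tool_rot: [0.024, 1.0, 0.0, 0.0]
force: [-0.2, -0.5, -1.1]
finger_gap: 0.0442
```

Run:
```python
from h import *
c=cap('wrist');save(c,'wrist2');s=c['st'];print(s['ee_pos'],Ro.from_quat(s['tool_rot']).as_euler('xyz',degrees=True),s['force'],s['finger_gap'])
X=wworld(c);T=wtool(c)
Y=X[200:300,240:420].reshape(-1,3);Y=Y[(Y[:,2]>.014)&(Y[:,0]>.48)&(Y[:,0]<.505)]
cc,n,b=plane_fit(Y,tol=.001);n=n*np.sign(n[0]);print('face',cc,n,b.sum(),len(Y))
```

```text
[0.46029697 0.13588251 0.01749535] [1.79994305e+02 2.74343826e-02 1.77305575e+02] [-0.23197453 -0.46584781 -1.13639847] 0.04420732687239454Traceback (most recent call last):
  File "<stdin>", line 5, in <module>
  File "h.py", line 16, in plane_fit
    a=P[rng.choice(len(P),3,False)];n=np.cross(a[1]-a[0],a[2]-a[0]);l=np.linalg.norm(n)
        ~~~~~~~~~~^^^^^^^^^^^^^^^^
  File "numpy/random/_generator.pyx", line 864, in numpy.random._generator.Generator.choice
ValueError: a must be a positive integer unless no samples are taken
```

View pics/wrist2.png

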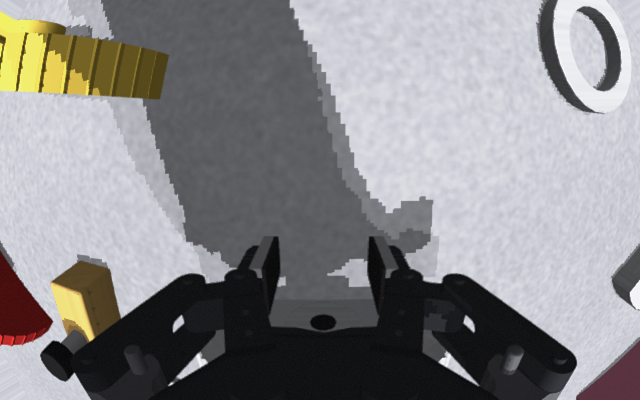

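The hub sits centred between the fingers at (323,322), nothing touching. Pushing slowly.

>>> carry_out:
  targets: [4, 0, 0, 0, 8, 0, 0, 0, 11, 0, 0, 0, 14, 0, 0, 0, 17, 0, 0, 0]

```text
time: 4.25
ee_pos: [0.4775, 0.1358, 0.0173]
tool_rot: [0.023, 1.0, -0.0, 0.0]
force: [-1.0, -0.3, 0.8]
finger_gap: 0.0442
```

Run:
```python
from h import *
c=cap('top');save(c,'top1');print(robot.state()['force'],robot.state()['ee_pos'])
c=cap('side');cv2.imwrite('pics/s1.png',cv2.resize(c['frame'][110:290,210:420],None,fx=3,fy=3,interpolation=2)[:,:,::-1])
```

```text
[-0.34836134  0.32519471 -1.0183429 ] [0.47789469 0.13590992 0.01734571]
```

View pics/s1.png

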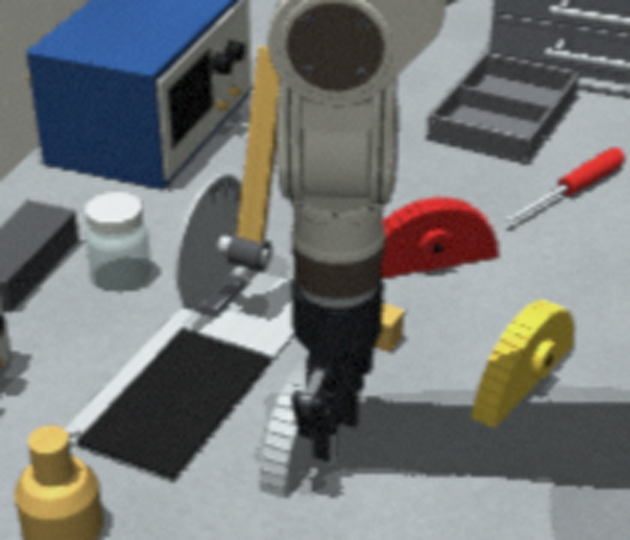

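The fingers are next to the plate, which is still upright at (285,440) in the crop and not yet pushed. Continuing in small steps, watching force.

>>> carry_out:
  targets: [3, 0, 0, 0, 6, 0, 0, 0, 9, 0, 0, 0, 12, 0, 0, 0, 15, 0, 0, 0]

```text
time: 4.85
ee_pos: [0.4915, 0.1358, 0.0172]
tool_rot: [0.023, 1.0, -0.0, -0.001]
force: [-3.2, 0.4, 2.5]
finger_gap: 0.0445
```

>>> carry_out:
  targets: [3, 0, 0, -0.2, 6, 0, 0, -0.4, 9, 0.5, 0, -0.6, 12, 1, 0, -0.8, 15, 1, 0, -1]

```text
time: 5.35
ee_pos: [0.5075, 0.1369, 0.0172]
tool_rot: [0.032, 0.999, 0.0, -0.0]
force: [-3.0, -0.6, 0.6]
finger_gap: 0.0445
```

Run:
```python
from h import *
print(robot.state()['force'],robot.state()['ee_pos'])
c=cap('side');cv2.imwrite('pics/s2.png',cv2.resize(c['frame'][110:290,210:420],None,fx=3,fy=3,interpolation=2)[:,:,::-1])
c=cap('top');cv2.imwrite('pics/t2.png',cv2.resize(c['frame'][140:250,235:375],None,fx=4,fy=4,interpolation=2)[:,:,::-1])
```

```text
[-2.95663391 -0.59233761  0.6183191 ] [0.50745014 0.13693217 0.01720336]
```

View pics/s2.png

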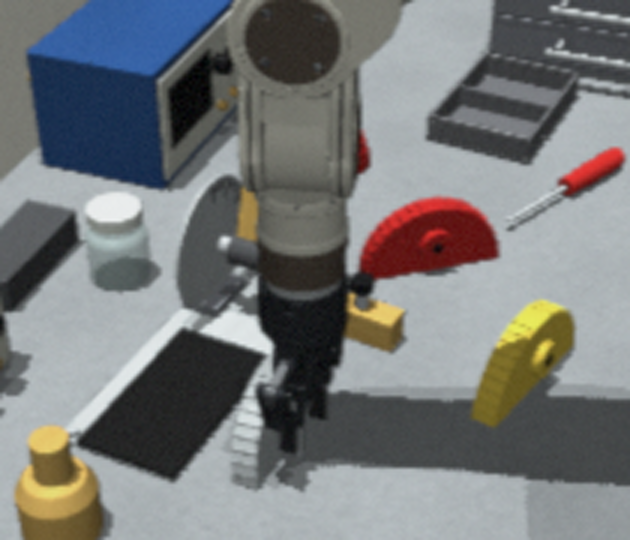

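View pics/t2.png

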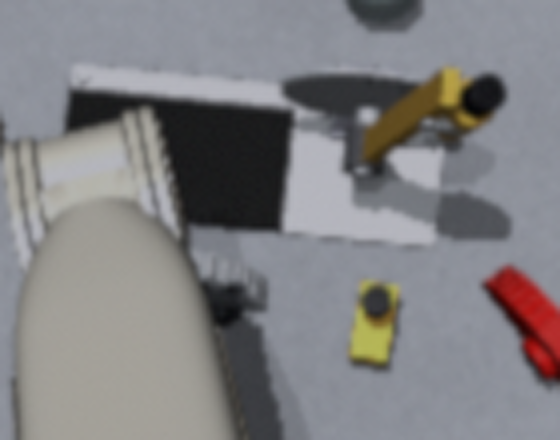

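Plate slides upright with about 3 N. Continue.

>>> carry_out:
  targets: [3, 0, 0, -0.2, 6, 0.5, 0, -0.4, 9, 1, 0, -0.6, 12, 1, 0, -0.8, 15, 1, 0, -1]

```text
time: 5.95
ee_pos: [0.5224, 0.138, 0.0173]
tool_rot: [0.041, 0.999, 0.0, -0.0]
force: [-3.2, -0.1, 0.8]
finger_gap: 0.0442
```

>>> carry_out:
  targets: [3, 0, 0, -0.2, 6, 0.5, 0, -0.4, 9, 1, 0, -0.6, 12, 1, 0, -0.8, 15, 1, 0, -1]

```text
time: 6.45
ee_pos: [0.5374, 0.139, 0.0173]
tool_rot: [0.05, 0.999, 0.0, 0.0]
force: [-3.9, -0.5, 1.5]
finger_gap: 0.0445
```

>>> carry_out:
  targets: [1.5, 0, 0, 0, 3, 0, 0, 0, 4.5, 0.5, 0, 0, 6, 0.5, 0, 0, 7, 1, 0, 0]

```text
time: 6.95
ee_pos: [0.5444, 0.1396, 0.0173]
tool_rot: [0.05, 0.999, -0.0, 0.0]
force: [-3.0, -0.6, 0.9]
finger_gap: 0.0444
```

Run:
```python
from h import *
s=robot.state();print(s['force'],s['ee_pos'],Ro.from_quat(s['tool_rot']).as_euler('xyz',degrees=True))
c=cap('side');cv2.imwrite('pics/s3.png',cv2.resize(c['frame'][110:290,210:420],None,fx=3,fy=3,interpolation=2)[:,:,::-1])
```

```text
[-2.96934657 -0.56588534  0.85811667] [0.54436143 0.13963844 0.01730005] [-1.79974912e+02  1.59998677e-02  1.74299989e+02]
```

View pics/s3.png

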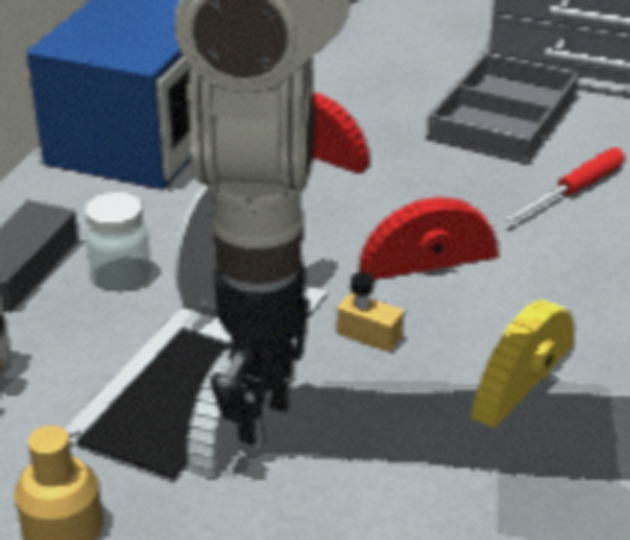

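The plate, at crop (205,430), is upright and nearly at the bed edge. Now millimetre steps until the force rises.

>>> carry_out:
  targets: [0.7, 0, 0, 0, 1.4, 0, 0, 0, 2, 0, 0, 0, 2.5, 0, 0, 0, 3, 0, 0, 0]

```text
time: 7.5
ee_pos: [0.5472, 0.14, 0.0173]
tool_rot: [0.05, 0.999, 0.0, -0.0]
force: [-3.5, 0.6, 1.1]
finger_gap: 0.0447
```

>>> carry_out:
  targets: [0.3, 0, 0, 0, 0.6, 0, 0, 0, 0.9, 0, 0, 0, 1.2, 0, 0, 0, 1.5, 0, 0, 0]

```text
time: 8.0
ee_pos: [0.5487, 0.14, 0.0173]
tool_rot: [0.05, 0.999, 0.0, 0.0]
force: [-2.9, 1.1, 0.7]
finger_gap: 0.0443
```

>>> carry_out:
  targets: [0.4, 0, 0, 0, 0.8, 0, 0, 0, 1.2, 0, 0, 0, 1.2, 0, 0, 0, 1.2, 0, 0, 0]

```text
time: 8.5
ee_pos: [0.5497, 0.1399, 0.0173]
tool_rot: [0.05, 0.999, 0.0, -0.0]
force: [-4.4, 0.1, 1.7]
finger_gap: 0.0445
```

Run:
```python
from h import *
s=robot.state();print(s['force'],s['ee_pos'])
c=cap('side');cv2.imwrite('pics/s4.png',cv2.resize(c['frame'][200:280,230:330],None,fx=6,fy=6,interpolation=2)[:,:,::-1])
```

```text
[-4.38698132  0.13305241  1.70965523] [0.5496832  0.13989586 0.01731095]
```

View pics/s4.png

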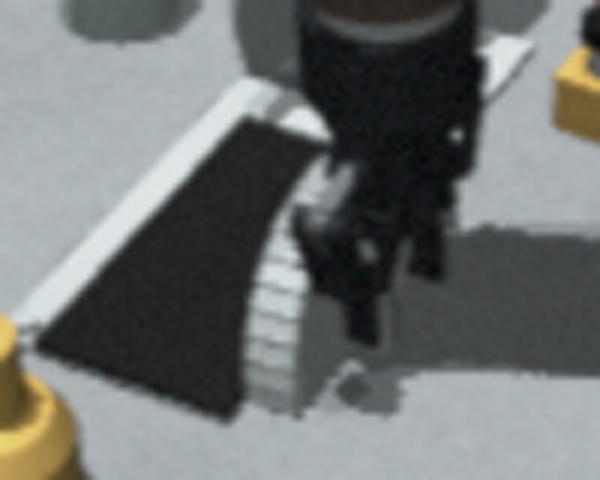

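Near end of plate is at the bed's front corner (240,410). One or two more small steps to confirm contact.

>>> carry_out:
  targets: [0.3, 0, 0, 0, 0.6, 0, 0, 0, 0.9, 0, 0, 0, 0.9, 0, 0, 0, 0.9, 0, 0, 0]

```text
time: 9.05
ee_pos: [0.5499, 0.1399, 0.0173]
tool_rot: [0.049, 0.999, -0.0, -0.001]
force: [-6.5, -0.8, 3.8]
finger_gap: 0.0443
```

>>> carry_out:
  targets: [0.3, 0, 0, 0, 0.6, 0, 0, 0, 0.6, 0, 0, 0, 0.6, 0, 0, 0, 0.6, 0, 0, 0]

```text
time: 9.55
ee_pos: [0.5499, 0.1398, 0.0173]
tool_rot: [0.049, 0.999, -0.0, -0.001]
force: [-7.3, 0.6, 5.2]
finger_gap: 0.0446
```

Position stopped at 7 N: foot is seated on the stop. Back off, raise tips to ~50 mm, and tip.

>>> carry_out:
  targets: [-3, 0, 0, 0, -7, 0.5, 0, 0, -12, 1, 0, 0, -12, 1, 10, 0, -12, 1, 20, 0]

```text
time: 10.05
ee_pos: [0.5397, 0.1409, 0.0381]
tool_rot: [0.05, 0.999, 0.0, 0.0]
force: [0.5, -0.0, -0.1]
finger_gap: 0.0444
```

>>> carry_out:
  targets: [0, 0, 8, 0, 0, 0, 15, 0, 0, 0, 22, 0, 3, 0, 22, 0, 7, -0.5, 22, 0]

```text
time: 10.55
ee_pos: [0.5466, 0.1404, 0.0595]
tool_rot: [0.05, 0.999, 0.0, 0.0]
force: [0.0, -0.6, -0.5]
finger_gap: 0.044
```

Run:
```python
from h import *
s=robot.state();print(s['force'],s['ee_pos'])
c=cap('side');cv2.imwrite('pics/s5.png',cv2.resize(c['frame'][190:280,220:340],None,fx=6,fy=6,interpolation=2)[:,:,::-1])
```

```text
[ 0.02357347 -0.56150353 -0.46166085] [0.54664394 0.14042422 0.05951929]
```

View pics/s5.png

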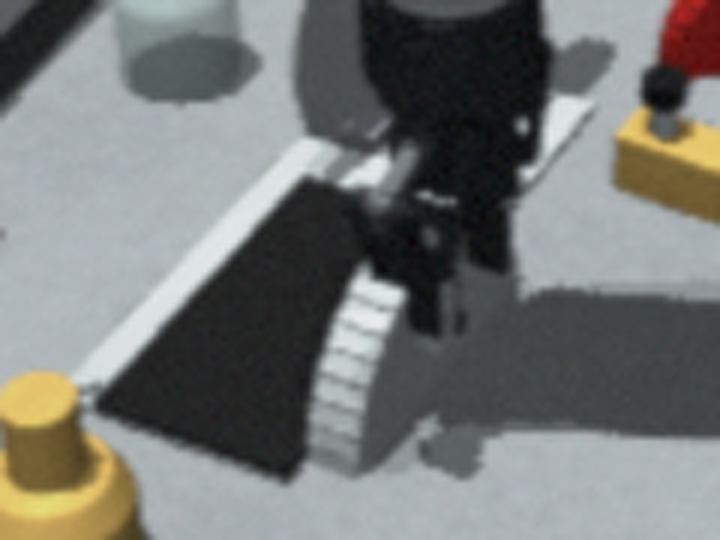

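Plate stands flush at the bed edge (front corner ~(300,470)), fingers behind its upper half. Tipping slowly.

>>> carry_out:
  targets: [2, 0, 0, 0, 4, 0, 0, 0, 6, -0.5, 0, 0, 8, -1, 0, 0, 10, -1, 0, 0]

```text
time: 11.1
ee_pos: [0.5561, 0.1393, 0.0592]
tool_rot: [0.05, 0.999, -0.0, -0.0]
force: [-1.8, 0.0, 1.6]
finger_gap: 0.0443
```

>>> carry_out:
  targets: [2, 0, 0, 0, 4, 0, 0, 0, 6, -0.5, 0, 0, 7, -1, 0, 0, 8, -1, 0, 0]

```text
time: 11.6
ee_pos: [0.5647, 0.1384, 0.0593]
tool_rot: [0.05, 0.999, 0.0, 0.0]
force: [-0.6, 0.2, 1.1]
finger_gap: 0.0444
```

Run:
```python
from h import *
s=robot.state();print(s['force'],s['ee_pos'])
c=cap('side');cv2.imwrite('pics/s6.png',cv2.resize(c['frame'][190:280,220:340],None,fx=6,fy=6,interpolation=2)[:,:,::-1])
```

```text
[-0.64747143  0.20120443  1.07834759] [0.56468775 0.13837685 0.05933596]
```

View pics/s6.png

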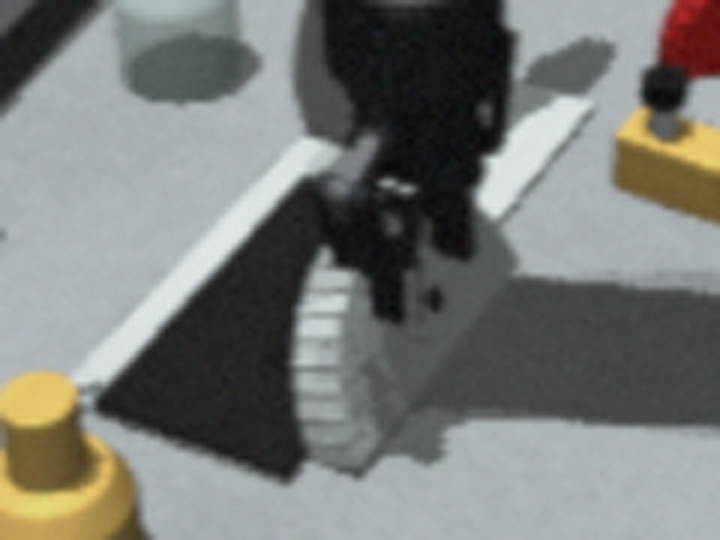

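The plate leans evenly over the bed. Continue.

>>> carry_out:
  targets: [1.5, 0, 0, 0, 3, -0.5, 0, 0, 4.5, -0.5, 0, 0, 6, -1, 0, 0, 6, -1, 0, 0]

```text
time: 12.15
ee_pos: [0.5707, 0.1372, 0.0592]
tool_rot: [0.05, 0.999, -0.0, 0.0]
force: [0.3, -0.4, 0.3]
finger_gap: 0.0445
```

Run:
```python
from h import *
s=robot.state();print(s['force'],s['ee_pos'])
c=cap('side');cv2.imwrite('pics/s7.png',cv2.resize(c['frame'][190:280,220:340],None,fx=6,fy=6,interpolation=2)[:,:,::-1])
```

```text
[ 0.26606888 -0.44872606  0.28820283] [0.57069137 0.13722325 0.05922737]
```

View pics/s7.png

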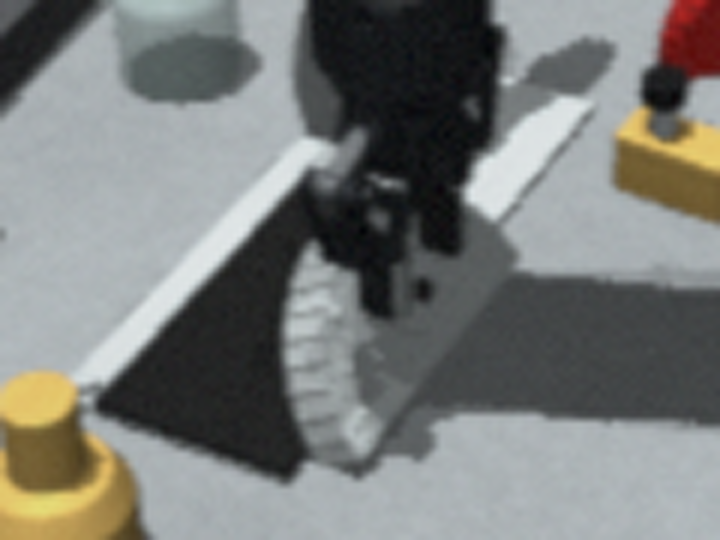

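>>> carry_out:
  targets: [1.5, 0, 0, 0, 3, -0.5, 0, 0, 3, -0.5, 0, 0, 3, -0.5, 0, 0, 3, -0.5, 0, 0]

```text
time: 12.7
ee_pos: [0.5733, 0.1369, 0.0593]
tool_rot: [0.05, 0.999, 0.0, -0.0]
force: [0.0, -1.1, 0.1]
finger_gap: 0.0444
```

Run:
```python
from h import *
s=robot.state();print(s['force'],s['ee_pos'])
c=cap('side');cv2.imwrite('pics/s8.png',cv2.resize(c['frame'][190:280,220:340],None,fx=6,fy=6,interpolation=2)[:,:,::-1])
```

```text
[ 0.00936951 -1.08242562  0.08018382] [0.57332483 0.13686395 0.05930313]
```

View pics/s8.png

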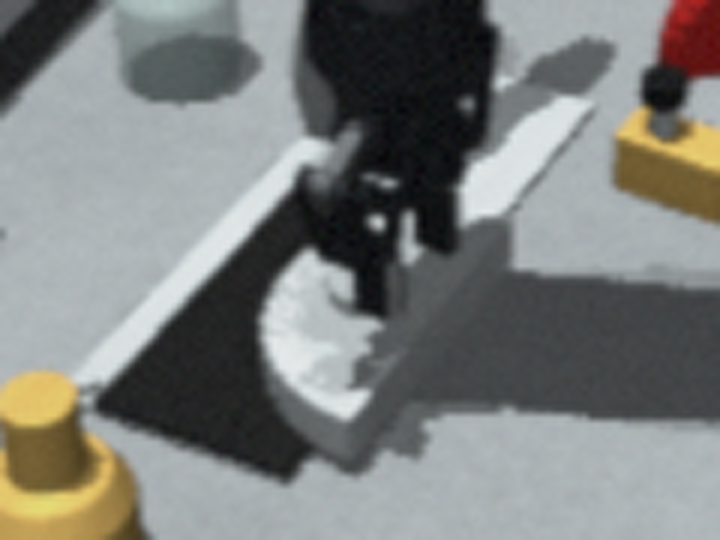

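The plate is going over by itself. Let it settle while I lift straight up.

>>> carry_out:
  targets: [0, 0, 0, 0, 0, 0, 0, 0, 0, 0, 5, 0, 0, 0, 15, 0, 0, 0, 30, 0]

```text
time: 13.25
ee_pos: [0.5728, 0.1367, 0.0896]
tool_rot: [0.05, 0.999, -0.0, -0.001]
force: [0.3, 0.3, 0.3]
finger_gap: 0.0445
```

>>> carry_out:
  targets: [0, 0, 30, 0, 0, 0, 60, 0, -10, 0, 100, 0, -30, 0, 140, 0, -50, 0, 170, 0]

```text
time: 13.75
ee_pos: [0.5236, 0.137, 0.263]
tool_rot: [0.05, 0.999, 0.001, 0.002]
force: [0.8, -0.3, -0.1]
finger_gap: 0.0445
```

Run:
```python
from h import *
s=robot.state();print(s['force'],s['ee_pos'],s['joint_pos'])
c=cap('side');cv2.imwrite('pics/s9.png',cv2.resize(c['frame'][110:290,210:420],None,fx=3,fy=3,interpolation=2)[:,:,::-1])
c=cap('wrist');save(c,'wrist3')
```

```text
[ 0.80013795 -0.27968101 -0.11585886] [0.52356405 0.13698422 0.26302595] [2.55889712e-01 3.12615132e-01 1.55944334e-01 1.41001472e+00
 2.21356486e-05 3.55404560e-01]
```

View pics/s9.png

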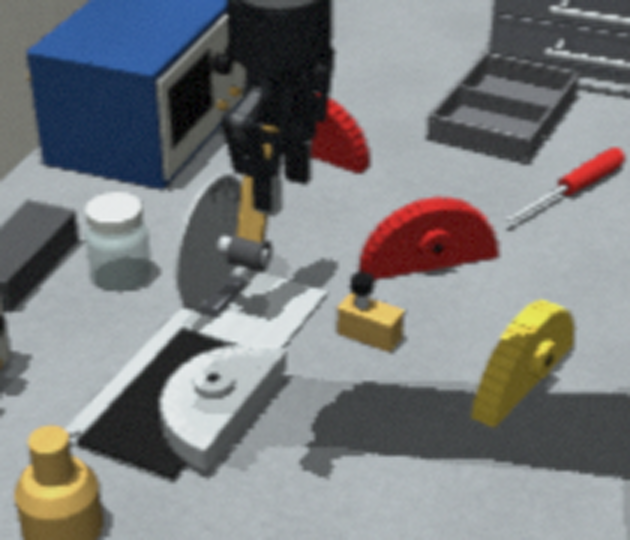

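View pics/wrist3.png

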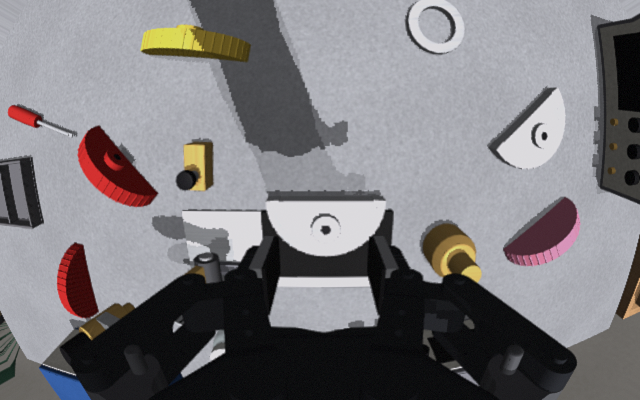

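The plate lies flat on the bed, hub up (wrist (326,230)), slightly overhanging the front. Measure it.

Run:
```python
from h import *
c=load('wrist');X=wworld(c);O=np.array([.5838,.1367,0]);yaw=np.radians(-5.65);R=np.array([[np.cos(yaw),-np.sin(yaw),0],[np.sin(yaw),np.cos(yaw),0],[0,0,1]])
G=(X-O)@R
m=np.zeros(G.shape[:2],bool);m[190:258,262:392]=1
m&=(abs(G[...,2]-.034)<.003)&(abs(G[...,1])<.1)&(c['frame'].min(2)>120);P=G[m];print('top',m.sum(),P.min(0),P.max(0),np.median(P[:,2]))
cc,n,b=plane_fit(P);print('normal',n)
# straight edge: min x per y bin
e=[(y,np.percentile(P[abs(P[:,1]-y)<.004,0],1)) for y in np.arange(-.06,.061,.01)]
e=np.array(e);p=np.polyfit(e[:,0],e[:,1],1);print('edge',np.degrees(np.arctan(p[0])),p[1])
h=G[(abs(G[...,2]-.044)<.003)&(abs(G[...,1])<.04)&(abs(G[...,0]-.03)<.04)];print('hub',h.min(0),h.max(0))
b=G[(abs(G[...,2]-.010)<.002)&(c['frame'].max(2)<60)&(abs(G[...,1])<.1)&(abs(G[...,0]-.05)<.07)];print('bed',b.min(0),b.max(0))
m=(c['frame'].min(2)<60);
# white base front edge, right part
w=G[200:215,185:260].reshape(-1,3);print(np.nanmedian(w[:,2]))
s=load('side');Xs=(world(s)-O)@R;f=s['frame'].astype(int)
```

```text
top 4470 [-0.0224362  -0.07658144  0.03122138] [0.05349714 0.07395266 0.03683284] 0.03408965838972723
normal [-0.0011092  -0.00112875  0.99999875]
edge 0.04114487087629804 -0.02118607822882493
hub [-0.00496696 -0.01770774  0.04113953] [0.02992622 0.01703786 0.04663492]
bed [ 0.00090456 -0.08717527  0.00800994] [0.09893478 0.09019888 0.01197914]
0.000385898069563434
```

Flat and square (0.04°), but the straight edge overhangs by ~21 mm. I'll slide it (not lifting) gently onto the bed until that edge is flush, using the same two-finger push on the straight edge.

>>> carry_out:
  targets: [15, 4, -45, 0, 15, 4, -90, 0, 15, 4, -135, 0, 15, 4, -180, 0, 15, 4, -205, 0]

```text
time: 14.35
ee_pos: [0.5357, 0.1401, 0.0502]
tool_rot: [0.05, 0.999, -0.001, -0.003]
force: [0.2, -0.0, 0.7]
finger_gap: 0.0448
```

>>> carry_out:
  targets: [0, 0, -15, 0, 0, 0, -26, 0, 0, 0, -32, 0, 0, 0, -32, 0, 4, 0, -32, 0]

```text
time: 14.85
ee_pos: [0.5427, 0.141, 0.0231]
tool_rot: [0.05, 0.999, 0.0, 0.0]
force: [1.3, 0.1, 0.4]
finger_gap: 0.0445
```

>>> carry_out:
  targets: [3, 0, 0, 0, 6, -0.5, 0, 0, 9, -1, 0, 0, 12, -1, 0, 0, 15, -1.5, 0, 0]

```text
time: 15.35
ee_pos: [0.5565, 0.1394, 0.0222]
tool_rot: [0.05, 0.999, -0.0, -0.001]
force: [-4.6, 0.7, 1.9]
finger_gap: 0.0444
```

>>> carry_out:
  targets: [3, 0, 0, 0, 6, -0.5, 0, 0, 9, -1, 0, 0, 12, -1, 0, 0, 15, -1.5, 0, 0]

```text
time: 15.85
ee_pos: [0.5726, 0.1379, 0.0222]
tool_rot: [0.05, 0.999, -0.0, -0.0]
force: [-2.8, -0.3, 0.8]
finger_gap: 0.0443
```

>>> carry_out:
  targets: [1, 0, 0, 0, 2, 0, 0, 0, 3, 0, 0, 0, -5, 0, 0, 0, -15, 1, 0, 0]

```text
time: 16.35
ee_pos: [0.558, 0.1389, 0.0225]
tool_rot: [0.05, 0.999, 0.0, 0.001]
force: [-0.0, 0.8, 0.3]
finger_gap: 0.0446
```

>>> carry_out:
  targets: [-20, 0, 10, 0, -40, 0, 50, 0, -50, 0, 100, 0, -50, 0, 150, 0, -50, 0, 190, 0]

```text
time: 16.85
ee_pos: [0.507, 0.1391, 0.2155]
tool_rot: [0.049, 0.999, 0.0, 0.002]
force: [0.6, 0.6, 0.6]
finger_gap: 0.0444
```

>>> carry_out:
  targets: [0, 0, 20, 0, 0, 0, 40, 0, 0, 0, 60, 0, 0, 0, 60, 0, 0, 0, 60, 0]
  fingers: 0

```text
time: 17.35
ee_pos: [0.5072, 0.1389, 0.2721]
tool_rot: [0.05, 0.999, 0.0, 0.0]
force: [0.2, 0.6, -0.6]
finger_gap: -0.0001
```

```bash
cat >> h.py <<'E'
O=np.array([.5838,.1367,0]);_y=np.radians(-5.65);RG=np.array([[np.cos(_y),-np.sin(_y),0],[np.sin(_y),np.cos(_y),0],[0,0,1]])
def gon(X): return (X-O)@RG
def togon_inv(G): return np.asarray(G)@RG.T+O
E
python3 - <<'E'
from h import *
s=robot.state();print(s['force'],s['ee_pos'],s['joint_pos'],s['finger_gap'])
c=cap('wrist');save(c,'wrist4');G=gon(wworld(c));f=c['frame'].astype(int)
m=(abs(G[...,2]-.034)<.003)&(abs(G[...,1])<.1)&(abs(G[...,0]-.03)<.07)&(f.min(2)>120);P=G[m];print('top',m.sum(),P.min(0),P.max(0))
e=np.array([(y,np.percentile(P[abs(P[:,1]-y)<.004,0],1)) for y in np.arange(-.06,.061,.01) if (abs(P[:,1]-y)<.004).sum()>5]);p=np.polyfit(e[:,0],e[:,1],1);print('edge',np.degrees(np.arctan(p[0])),p[1],plane_fit(P)[1])
h=G[(abs(G[...,2]-.044)<.003)&(abs(G[...,1])<.04)&(abs(G[...,0]-.03)<.05)];print('hub',h.min(0),h.max(0))
T=wtool(c);k=(T[...,2]<.03)&(T[...,2]>-.04)&(abs(T[...,0])<.02)&(abs(T[...,1])<.03);print('fingers shut',T[k].min(0),T[k].max(0))
s=cap('side');cv2.imwrite('pics/s10.png',cv2.resize(s['frame'][110:290,210:420],None,fx=3,fy=3,interpolation=2)[:,:,::-1])
t=cap('top')
for n,c2 in (('side',s),('top',t)):
    X=gon(world(c2));f=c2['frame'].astype(int)
    m=(f[...,0]>f[...,2]*1.5)&(f[...,0]>70)&(f[...,1]>.5*f[...,0])&(X[...,2]>.09)&(abs(X[...,0]-.055)<.03)&(X[...,1]<-.12)&(X[...,1]>-.36)
    P=X[m];print(n,len(P),P.min(0),P.max(0));c0,nn,b=plane_fit(P);print(c0,nn,b.sum())
    yz=P[:,1:];
    for z in (.12,.16,.2,.24):
        q=P[abs(P[:,2]-z)<.006];
        if len(q)>3: print(z,np.percentile(q[:,1],[3,97]),np.percentile(q[:,0],[3,97]))
E
```

```text
[ 0.24717977  0.55000564 -0.59855367] [0.50717729 0.13891604 0.2721348 ] [ 2.67398504e-01  2.81428462e-01  1.36633014e-01  1.42499573e+00
 -9.87189765e-05  3.66514454e-01] -0.00011347815217663658
top 2115 [ 0.00123197 -0.07577472  0.03101398] [0.06034405 0.07327257 0.03646239]
edge -0.019726173369278177 0.0029275814949182443 [-0.00139193 -0.00107183  0.99999846]Traceback (most recent call last):
  File "<stdin>", line 6, in <module>
    return umr_minimum(a, axis, None, out, keepdims, initial, where)
ValueError: zero-size array to reduction operation minimum which has no identity
```

View pics/wrist4.png

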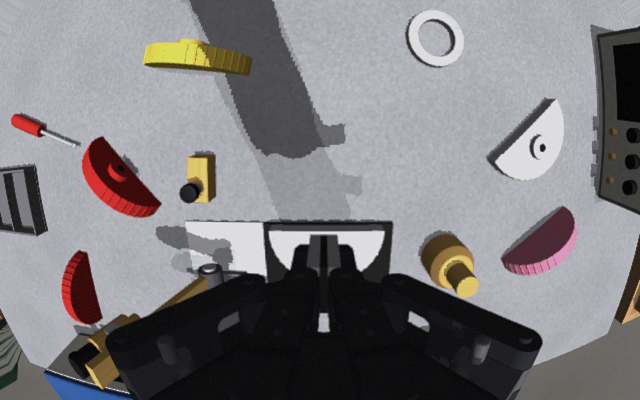

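Plate: flat, edge 3 mm inside the bed front, square within 0.1°. Now the detector arm.

```bash
cat > arm.py <<'E'
from h import *
def armang(side=True,pr=True):
    out={}
    for n in (('side','top') if side else ('top',)):
        c2=cap(n);X=gon(world(c2));f=c2['frame'].astype(int)
        m=(f[...,0]>f[...,2]*1.5)&(f[...,0]>70)&(f[...,1]>.5*f[...,0])&(X[...,2]>.1)&(abs(X[...,0]-.055)<.03)&(X[...,1]<-.12)&(X[...,1]>-.36)
        P=X[m]
        if len(P)<20: print(n,'few',len(P));continue
        c0,nn,b=plane_fit(P,tol=.0025);nn*=np.sign(nn[2]+nn[1]);Q=P[b]
        print(n,len(P),b.sum(),'n',np.round(nn,3),'elev from normal',np.degrees(np.arctan2(nn[1],nn[2])),'c',np.round(c0,4),'dist pivot->plane',(c0[1:]-[-.150,.075])@nn[1:]/np.linalg.norm(nn[1:]),np.round(Q.min(0),3),np.round(Q.max(0),3))
    return
E
python3 - <<'E'
from arm import *
armang()
c=load('wrist');T=wtool(c);k=(T[...,2]<.03)&(T[...,2]>-.04)&(abs(T[...,0])<.025)&(abs(T[...,1])<.04);print('fingers shut',T[k].min(0),T[k].max(0))
s=load('side');cv2.imwrite('pics/s10.png',cv2.resize(s['frame'][110:290,210:420],None,fx=3,fy=3,interpolation=2)[:,:,::-1])
print(togon_inv([.055,-.150,.075]))
E
```

```text
side 299 240 n [-0.011  0.961  0.278] elev from normal 73.86187860470429 c [ 0.0552 -0.1699  0.1624] dist pivot->plane 0.005175691055971933 [ 0.039 -0.198  0.1  ] [ 0.067 -0.151  0.259]
top 232 168 n [-0.005  0.958  0.288] elev from normal 73.28611246482366 c [ 0.0555 -0.1794  0.195 ] dist pivot->plane 0.006351413537290151 [ 0.044 -0.204  0.101] [ 0.07  -0.15   0.272]
fingers shut [-0.01259086 -0.03300728 -0.0399925 ] [0.01414076 0.03422801 0.00631193]
[ 0.6237651 -0.0179861  0.075    ]
```

View pics/s10.png

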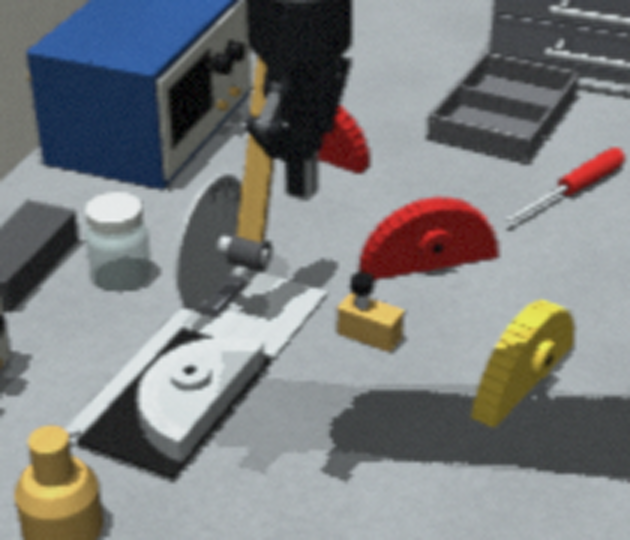

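Model and measurement agree: arm at 73.5°, face 6 mm from axis line. Plate is fine in the side crop (200,390). I'll turn the gripper 90° (narrow side to the arm), come from the bed side.

>>> carry_out:
  targets: [11, -14, 5, -8, 22, -28, 10, -16, 33, -42, 10, -24, 44, -56, 10, -32, 55, -70, 10, -40]

```text
time: 18.0
ee_pos: [0.5623, 0.0683, 0.2808]
tool_rot: [0.391, 0.92, -0.001, -0.001]
force: [0.2, 0.8, -0.7]
finger_gap: 0.0001
```

>>> carry_out:
  targets: [11, -14, 0, -8, 22, -28, 0, -16, 33, -42, 0, -24, 44, -56, 0, -32, 55, -70, 0, -40]

```text
time: 18.5
ee_pos: [0.6173, -0.0017, 0.2806]
tool_rot: [0.682, 0.731, -0.001, -0.001]
force: [1.0, 0.7, 0.3]
finger_gap: 0.0
```

>>> carry_out:
  targets: [4, -6, 0, -8, 7, -12, -10, -10, 7, -12, -25, -10, 7, -12, -45, -10, 7, -12, -60, -10]

```text
time: 19.0
ee_pos: [0.6232, -0.0131, 0.2193]
tool_rot: [0.741, 0.672, -0.001, -0.001]
force: [0.5, 0.3, -0.0]
finger_gap: 0.0
```

Run:
```python
from arm import *
s=robot.state();print(s['force'],s['ee_pos'],gon(s['ee_pos']),Ro.from_quat(s['tool_rot']).as_euler('xyz',degrees=True)[2],s['joint_pos'])
c=cap('wrist');save(c,'wrist5');T=wtool(c);G=gon(wworld(c))
k=(c['frame'].max(2)<70)&(abs(T[...,1])<.02)&(T[...,2]>-.02)&(T[...,2]<.016)&(abs(T[...,0])<.02);print('tip',k.sum(),T[k].min(0) if k.any() else '',T[k].max(0) if k.any() else '')
```

```text
[ 0.49172347  0.30042752 -0.03038386] [ 0.62323282 -0.01310131  0.21927086] [ 0.0539894  -0.14519134  0.21927086] 84.43498476715428 [-2.10432102e-02  5.03082466e-01  3.29520183e-01  1.40069724e+00
  5.27822394e-05  1.64688123e+00]
tip 1328 [ 0.00651579 -0.01344749 -0.01998937] [0.01228061 0.01332341 0.00692427]
```

View pics/wrist5.png

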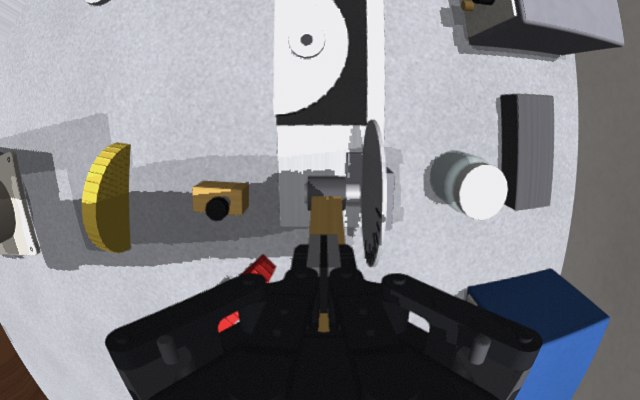

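Finger is lined up with the brass arm (325,215), on the bed side of it. Approaching contact.

>>> carry_out:
  targets: [0, -5, 3, 0, -1, -10, 3, 0, -1.5, -15, 3, 0, -2, -20, 3, 0, -2, -23, 3, 0]

```text
time: 19.55
ee_pos: [0.6226, -0.0369, 0.226]
tool_rot: [0.741, 0.671, 0.0, 0.0]
force: [0.4, 0.2, -0.5]
finger_gap: -0.0001
```

>>> carry_out:
  targets: [0, -1, 0, 0, 0, -2, 0, 0, 0, -3, 0, 0, -0.5, -4, 0, 0, -0.5, -5, -0.5, 0]

```text
time: 20.05
ee_pos: [0.6218, -0.0411, 0.2248]
tool_rot: [0.741, 0.671, 0.0, 0.0]
force: [-0.2, -0.1, -0.2]
finger_gap: -0.0
```

>>> carry_out:
  targets: [-0.2, -1.6, -0.4, 0, -0.3, -3.2, -0.8, 0, -0.5, -4.9, -1.3, 0, -0.7, -6.6, -1.8, 0, -0.8, -8.2, -2.3, 0]

```text
time: 20.55
ee_pos: [0.6213, -0.0462, 0.2234]
tool_rot: [0.74, 0.672, 0.002, -0.002]
force: [-0.4, 8.7, 4.4]
finger_gap: -0.0002
```

Run:
```python
from arm import *
s=robot.state();print(s['force'],gon(s['ee_pos']))
armang()
```

```text
[-0.39152457  8.71590567  4.39067688] [ 0.0553737  -0.17834335  0.2233682 ]
side 423 249 n [0.016 0.948 0.318] elev from normal 71.43327103320873 c [ 0.052  -0.171   0.1579] dist pivot->plane 0.006534459979506733 [ 0.039 -0.209  0.101] [ 0.067 -0.151  0.265]
top few 0
```

Contact at about 9.8 N and the arm yields smoothly (71.4°). Following the arc.

>>> carry_out:
  targets: [-0.2, -2.3, -0.8, 0, -0.4, -4.6, -1.6, 0, -0.7, -6.9, -2.4, 0, -0.9, -9.2, -3.3, 0, -1.1, -11.4, -4.2, 0]

```text
time: 21.15
ee_pos: [0.6203, -0.0579, 0.2195]
tool_rot: [0.741, 0.672, 0.002, -0.001]
force: [-0.7, 8.3, 5.4]
finger_gap: 0.0003
```

>>> carry_out:
  targets: [-0.2, -2.2, -1, 0, -0.4, -4.4, -2, 0, -0.7, -6.6, -3, 0, -0.9, -8.8, -4.1, 0, -1.1, -11, -5.2, 0]

```text
time: 21.65
ee_pos: [0.6192, -0.0693, 0.2146]
tool_rot: [0.741, 0.672, 0.002, -0.001]
force: [-1.0, 7.5, 5.9]
finger_gap: -0.0
```

Run:
```python
from arm import *
s=robot.state();print(s['force'],gon(s['ee_pos']))
armang()
s=load('side');cv2.imwrite('pics/s11.png',cv2.resize(s['frame'][90:270,210:420],None,fx=3,fy=3,interpolation=2)[:,:,::-1])
```

```text
[-1.04286506  7.53143252  5.9458568 ] [ 0.05547051 -0.20147432  0.21458694]
side 439 269 n [-0.009  0.877  0.48 ] elev from normal 61.337453700340845 c [ 0.052  -0.1846  0.1534] dist pivot->plane 0.007223893771624118 [ 0.039 -0.24   0.101] [ 0.067 -0.153  0.251]
top few 0
```

View pics/s11.png

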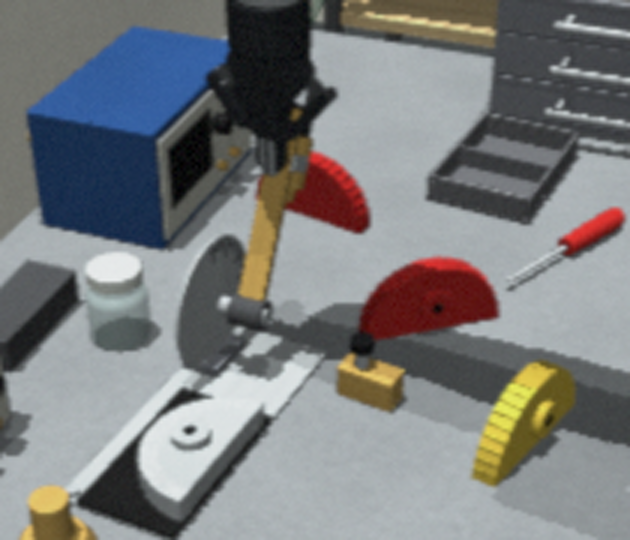

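Arm at ~61.5°; contact near the push spot. Continue.

>>> carry_out:
  targets: [-0.2, -2.1, -1.2, 0, -0.4, -4.2, -2.4, 0, -0.6, -6.3, -3.6, 0, -0.8, -8.4, -4.8, 0, -1, -10.5, -6.1, 0]

```text
time: 22.25
ee_pos: [0.6181, -0.0801, 0.2087]
tool_rot: [0.741, 0.672, 0.002, -0.001]
force: [-2.4, 6.8, 7.2]
finger_gap: -0.0001
```

>>> carry_out:
  targets: [-0.2, -2, -1.3, 0, -0.4, -4, -2.7, 0, -0.6, -6, -4.1, 0, -0.8, -8, -5.5, 0, -1, -10, -7, 0]

```text
time: 22.75
ee_pos: [0.6171, -0.0906, 0.2019]
tool_rot: [0.741, 0.672, 0.002, -0.0]
force: [-2.5, 4.6, 7.1]
finger_gap: 0.0003
```

```bash
cat >> arm.py <<'E'
def geo():
    s=robot.state();g=gon(s['ee_pos'])*1000;y=g[1]-10.5+150;z=g[2]-11-75
    print('F',np.round(s['force'],1),'gon',np.round(g,1),'geo angle',np.degrees(np.arctan2(z,-y))-2.45,'r',np.hypot(y,z),'t',s['time'])
E
python3 - <<'E'
from arm import *
geo();armang()
E
```

```text
F [-2.5  4.6  7.1] gon [  55.5 -222.9  201.9] geo angle 51.82066051444735 r 142.78418967310586 t 22.75
side 434 233 n [0.048 0.788 0.614] elev from normal 52.050881649371256 c [ 0.0523 -0.1964  0.1458] dist pivot->plane 0.006949606213917034 [ 0.038 -0.267  0.1  ] [ 0.067 -0.159  0.236]
top few 0
```

>>> carry_out:
  targets: [-0.3, -3, -2.3, 0, -0.6, -6, -4.6, 0, -0.9, -8.8, -6.9, 0, -1.1, -11.2, -9, 0, -1.1, -11.2, -9, 0]

```text
time: 23.35
ee_pos: [0.6159, -0.1025, 0.1925]
tool_rot: [0.741, 0.671, 0.001, -0.0]
force: [-2.3, 3.0, 5.9]
finger_gap: 0.0002
```

Run:
```python
from arm import *
geo();armang()
```

```text
F [-2.3  3.   5.9] gon [  55.5 -234.8  192.5] geo angle 45.70885745550529 r 142.9381884969768 t 23.35
side 418 230 n [0.07  0.72  0.691] elev from normal 46.18720037455857 c [ 0.052  -0.2067  0.1418] dist pivot->plane 0.005305074828562582 [ 0.039 -0.28   0.1  ] [ 0.067 -0.165  0.222]
top few 6
```

>>> carry_out:
  targets: [0, -0.5, -0.5, 0, -0.1, -1, -1, 0, -0.1, -1.5, -1.4, 0, -0.1, -1.5, -1.4, 0, -0.1, -1.5, -1.4, 0]

```text
time: 23.95
ee_pos: [0.6159, -0.1036, 0.1914]
tool_rot: [0.741, 0.672, 0.001, -0.0]
force: [-2.9, 3.2, 7.0]
finger_gap: -0.0001
```

Run:
```python
from arm import *
geo()
```

```text
F [-2.9  3.2  7. ] gon [  55.6 -236.   191.4] geo angle 45.08011640222642 r 142.91491131189358 t 23.95
```

Geometry says ~45°. Back off along the face normal and up, clear of the arm, and measure it unobstructed.

>>> carry_out:
  targets: [0.3, 3, 3, 0, 1, 10, 10, 0, 3, 30, 30, 0, 6, 60, 60, 0, 9, 90, 80, 0]

```text
time: 24.45
ee_pos: [0.6251, -0.0144, 0.2717]
tool_rot: [0.742, 0.671, 0.001, 0.001]
force: [0.9, -1.0, -1.1]
finger_gap: 0.0001
```

>>> carry_out:
  targets: [-30, 20, 10, 0, -70, 40, 20, 0, -110, 60, 20, 0, -150, 80, 20, 0, -180, 90, 20, 0]

```text
time: 24.95
ee_pos: [0.4424, 0.0762, 0.29]
tool_rot: [0.741, 0.672, 0.0, 0.0]
force: [-0.5, 2.0, -0.5]
finger_gap: -0.0003
```

Run:
```python
from arm import *
geo();armang()
s=load('side');cv2.imwrite('pics/s12.png',cv2.resize(s['frame'][90:270,210:420],None,fx=3,fy=3,interpolation=2)[:,:,::-1])
s=load('top');cv2.imwrite('pics/t12.png',cv2.resize(s['frame'][140:250,235:375],None,fx=4,fy=4,interpolation=2)[:,:,::-1])
```

```text
F [-0.5  2.  -0.5] gon [-134.8  -74.1  290. ] geo angle 105.32468668564724 r 214.25176688660952 t 24.95
side 559 350 n [0.059 0.717 0.694] elev from normal 45.915661488711706 c [ 0.0531 -0.2257  0.1605] dist pivot->plane 0.005113608651316436 [ 0.039 -0.285  0.1  ] [ 0.068 -0.165  0.221]
top 450 282 n [0.049 0.708 0.704] elev from normal 45.14775557825893 c [ 0.0569 -0.2299  0.1647] dist pivot->plane 0.006623542049385585 [ 0.043 -0.289  0.1  ] [ 0.071 -0.165  0.223]
```

View pics/s12.png

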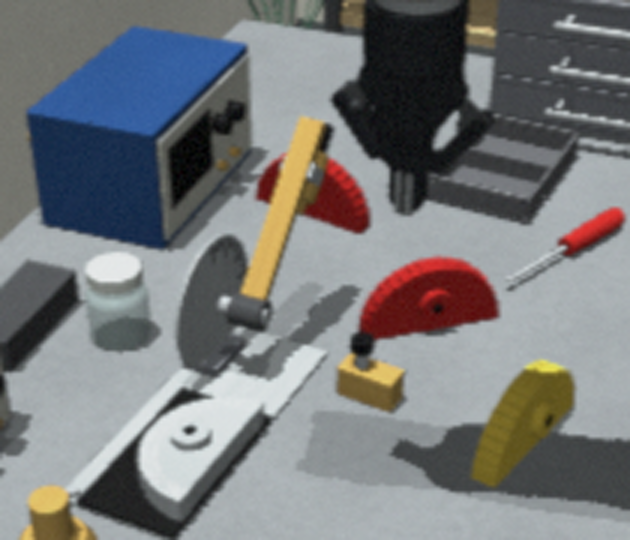

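View pics/t12.png

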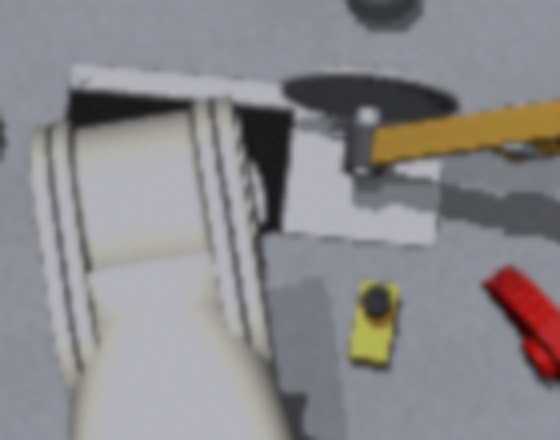

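Arm clear and holding: top 45.1°, side 45.9° (side read ~0.5 high before), so about 45.3°. Plate still flat at (200,440). Now return for the light press.

>>> carry_out:
  targets: [40, -10, 0, 0, 80, -30, 0, 0, 120, -55, 0, 0, 150, -75, -10, 0, 180, -90, -20, 0]

```text
time: 25.55
ee_pos: [0.627, -0.0168, 0.2693]
tool_rot: [0.742, 0.671, 0.0, 0.001]
force: [0.6, -0.6, 0.1]
finger_gap: 0.0001
```

>>> carry_out:
  targets: [-3, -30, -30, 0, -6, -60, -55, 0, -7.5, -78, -68, 0, -8, -84, -74, 0, -8.5, -85, -75, 0]

```text
time: 26.05
ee_pos: [0.6162, -0.1004, 0.1945]
tool_rot: [0.742, 0.671, 0.0, -0.0]
force: [0.4, 0.3, 1.5]
finger_gap: 0.0001
```

>>> carry_out:
  targets: [0, -0.6, -0.6, 0, -0.1, -1.2, -1.2, 0, -0.2, -1.8, -1.8, 0, -0.2, -2.2, -2.2, 0, -0.3, -2.5, -2.5, 0]

```text
time: 26.55
ee_pos: [0.616, -0.102, 0.1925]
tool_rot: [0.741, 0.671, 0.0, 0.0]
force: [-0.2, 0.2, 0.0]
finger_gap: -0.0001
```

>>> carry_out:
  targets: [0, -0.3, -0.3, 0, 0, -0.6, -0.6, 0, 0, -0.9, -0.9, 0, 0, -0.9, -0.9, 0, 0, -0.9, -0.9, 0]

```text
time: 27.05
ee_pos: [0.6159, -0.1033, 0.1913]
tool_rot: [0.741, 0.671, 0.0, -0.0]
force: [-0.1, 1.0, 0.8]
finger_gap: -0.0001
```

>>> carry_out:
  targets: [0, -0.2, -0.2, 0, 0, -0.3, -0.3, 0, 0, -0.3, -0.3, 0, 0, -0.3, -0.3, 0, 0, -0.3, -0.3, 0]

```text
time: 27.55
ee_pos: [0.6159, -0.1033, 0.1912]
tool_rot: [0.741, 0.671, 0.0, -0.0]
force: [-1.6, 3.4, 3.6]
finger_gap: -0.0003
```

Pressing at about 5 N normal and the arm doesn't move. Release, withdraw and check.

>>> carry_out:
  targets: [0.3, 3, 3, 0, 1, 10, 10, 0, 3, 30, 30, 0, 6, 60, 60, 0, 9, 90, 80, 0]

```text
time: 28.05
ee_pos: [0.6254, -0.0131, 0.2731]
tool_rot: [0.742, 0.671, 0.001, 0.001]
force: [0.0, -0.2, -0.2]
finger_gap: -0.0
```

>>> carry_out:
  targets: [-40, 0, 10, 0, -80, 0, 20, 0, -130, 0, 20, 0, -180, 0, 20, 0, -220, 0, 20, 0]

```text
time: 28.55
ee_pos: [0.4024, -0.0135, 0.2912]
tool_rot: [0.741, 0.671, -0.0, 0.0]
force: [0.3, 0.2, 0.5]
finger_gap: 0.0002
```

Run:
```python
from arm import *
geo();t0=load('top') ;armang()
s=load('side');save(s,'side_end');save(load('top'),'top_end')
c=cap('wrist');G=gon(wworld(c));f=c['frame'].astype(int)
for nm,G,f in (('wrist',G,f),('side',gon(world(s)),s['frame'].astype(int))):
    m=(abs(G[...,2]-.034)<.003)&(abs(G[...,1])<.1)&(abs(G[...,0]-.03)<.07)&(f.min(2)>100);P=G[m]
    if len(P)>50: print(nm,len(P),P.min(0),P.max(0),plane_fit(P)[1])
```

```text
F [0.3 0.2 0.5] gon [-165.7 -167.4  291.2] geo angle 79.8190707017839 r 207.12147423516294 t 28.55
side 554 337 n [0.068 0.71  0.701] elev from normal 45.3298474297441 c [ 0.053  -0.2249  0.1602] dist pivot->plane 0.0066009653318225125 [ 0.038 -0.287  0.1  ] [ 0.067 -0.162  0.221]
top 458 304 n [0.032 0.709 0.704] elev from normal 45.192177972016005 c [ 0.057  -0.2282  0.1635] dist pivot->plane 0.006862214676398121 [ 0.043 -0.288  0.101] [ 0.071 -0.165  0.224]
wrist 3431 [ 0.00071395 -0.09906392  0.03113487] [0.09588363 0.07099211 0.03692886] [-0.00135389 -0.00143286  0.99999806]
side 684 [-0.00152171 -0.07651967  0.03100096] [0.07505328 0.07372081 0.0369993 ] [ 7.33048147e-03 -6.77630318e-04  9.99972902e-01]
```

View pics/side_end.png

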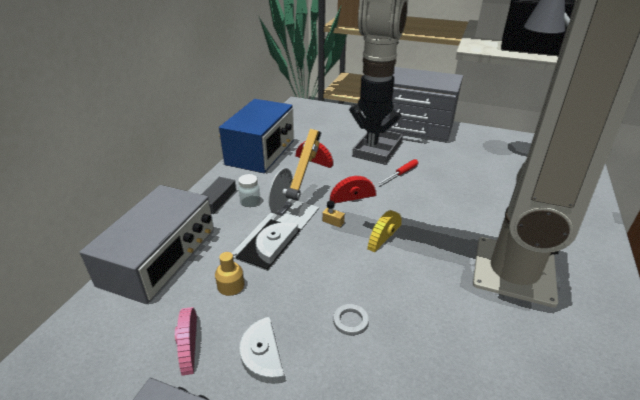

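View pics/top_end.png

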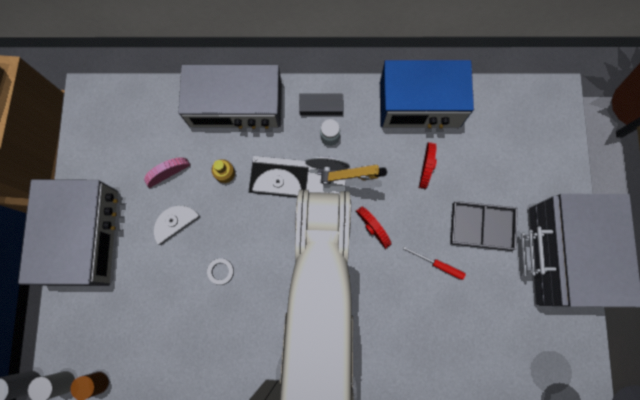

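Plate flat on the bed (top view (278,182)), arm at 45.2–45.3°, bystanders where they were, robot clear.

```bash
python3 -c "
from cell import robot
print(robot.hand_in())"
```

```text
the job is handed in; nothing more can be done
None
```

The plate lies flat and square on the bed with its hub up. The detector arm stands at about 45° and held when I pressed on it again. I handed the job in at about 28.7 s on the robot clock.

- **Plate:** I straddled the hub with the fingers half open and slid the plate upright to the bed's front edge with 3–4 N, seating it at about 7 N. I then tipped it with about 2 N and it fell over by itself.
- **Extra step:** The plate came to rest with its straight edge about 21 mm in front of the bed. I slid it on, without lifting, using at most about 5 N. The edge then measured 3 mm inside the bed's front edge, square to within 0.1° and flat.
- **Detector arm:** I pushed it at the push spot with about 8–10 N from 73.5° to 45°, let go and backed off. I then pressed once more at about 5 N and it did not move.
- **Last checks:** The arm measured 45.2° from the top camera and 45.3° from the side camera. Before the press the side camera had read 45.9° and the top camera 45.1°, which I put down to depth noise. In the last plate check, the side camera showed the plate flat and within the bed to 2 mm. The wrist camera agreed it was flat, but its outline was not usable because it picked up other points at the same height. The other things look unmoved in both pictures, and the robot was clear of everything.

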